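Set the tackle on its pads before casting off

TASK

Put the tackle on its own non-slip pads before we cast off: the red-capped float on the red-edged round pad, the blue-capped float on the blue-edged one, the orange reel on the large orange-edged pad, and the pliers on the long white-edged pad, lying along it (jaws at either end). Set each down right side up in the middle of its pad and let go; leave the dish of sinkers and the metal tin where they are.

Things in the scene. Friction and masses are not known exactly. Their poses are not given: they have to be found in the camera images.
- float_red: wooden barrel float with a bright red domed cap and a thin red band, standing upright on its flat end: 38 mm across, straight-sided up to 40 mm, 54 mm high in all; 28 to 56 g. Origin: centre of its underside, z up along its axis
- float_blue: wooden barrel float with a bright blue domed cap and a thin blue band, standing upright on its flat end: 38 mm across, straight-sided up to 40 mm, 54 mm high in all; 28 to 56 g. Origin: centre of its underside, z up along its axis
- reel: orange fly reel lying flat: a round drum 56 mm across and 28 mm high with a white band round its side, to be gripped across the drum; on top a 24 mm steel hub (5 mm high) and, 18 mm off-centre along x, a black crank knob 10 mm across reaching 42 mm above the underside; 105 to 210 g. Origin: centre of the drum's underside, z up
- pliers: small stainless pliers with black handles lying flat, 144 mm long: x along them towards the jaws, y across. The middle 44 mm is a steel block 28 mm wide (y), 14 mm high, with parallel sides: grip it across y. Handles at most 44 mm wide over both, jaws 22 mm, both 12 mm high; 126 to 252 g, balanced within 10 mm of the origin. Origin: underside of the block, mid-length; z up
- pad_red: fixed round black pad edged with a ring of red, 64 mm across and 4 mm thick, lying on the lid; the pad for the red-capped float. Origin: centre of its underside (level with the lid; its flat top is 4 mm higher), z up
- pad_blue: fixed round black pad edged with a ring of blue, 64 mm across and 4 mm thick, lying on the lid; the pad for the blue-capped float. Origin: centre of its underside (level with the lid; its flat top is 4 mm higher), z up
- pad_reel: fixed round black pad edged with a ring of orange, 88 mm across and 4 mm thick, lying on the lid; the pad for the orange reel. Origin: centre of its underside (level with the lid; its flat top is 4 mm higher), z up
- pad_pliers: fixed oblong black pad with a white edge, 150 mm (x) by 52 mm (y), 4 mm thick, lying on the lid; the pad for the pliers, whose length must lie along its x, either way round. Origin: centre of its underside (level with the lid; its flat top is 4 mm higher), z up
- dish: bystander: loose white ceramic dish of grey sinkers, 68 mm across the rim and 22 mm high; leave it where it is. Origin: centre of its underside
- tin: bystander: loose round metal tin with a green spot on top, 54 mm across and 21 mm high; leave it where it is. Origin: centre of its underside
Not all that is in view belongs to the job. Of the things that look like the float_blue, the middle-sized one is meant. Several things look just like the float_red: the one meant starts farthest to the robot's right.

How it is judged:
At the end, for the whole second after the job is handed in: Floats within 12 mm, reel and pliers within 15 mm of the centre of their own pads; pliers within 0.2 rad of the pad's length; each resting on the pad (underside 1 to 8 mm above the lid), within 0.12 rad of level, at rest; dish and tin within 25 mm of where they began (horizontal distance between float_red and pad_red below 0.012 m and z of float_red in the frame of pad_red between 0.001 and 0.008 m and angle between each of float_red, float_blue, reel, pliers's own z axis and vertical below 0.12 rad and linear speed of each of float_red, float_blue, reel, pliers below 0.02 m/s and angular speed of each of float_red, float_blue, reel, pliers below 0.2 rad/s and horizontal distance between float_blue and pad_blue below 0.012 m and z of float_blue in the frame of pad_blue between 0.001 and 0.008 m and horizontal distance between reel and pad_reel below 0.015 m and z of reel in the frame of pad_reel between 0.001 and 0.008 m and horizontal distance between pliers and pad_pliers below 0.015 m and z of pliers in the frame of pad_pliers between 0.001 and 0.008 m and angle between the x axis of pliers and the x axis of pad_pliers, either way round below 0.2 rad and distance of each of dish, tin from where it was at the start of the episode below 0.025 m); the robot touches nothing.
It fails at once if the dish of sinkers is shoved or tipped (distance of dish from where it was at the start of the episode above 0.025 m or angle between dish's own z axis and vertical above 0.35 rad).
It fails at once if the metal tin is shoved away (distance of tin from where it was at the start of the episode above 0.025 m).
It also fails if it takes over 115 s, if anything falls off the work surface, if the arm or the gripper's body presses on something with over 40 N, if the wrist force passes 120 N, or if a joint passes its speed limit or range.

ROBOT

A 7-joint arm with a two-finger parallel gripper is mounted at the origin on the work surface. World frame = base frame: x ahead of the robot, y to its left, z up, the work surface at z = 0. Lengths are in m, angles in rad, forces in N, time in s.
With the tool pointing down it reaches from about 0.425 to 0.8 m from the base axis. Payload 8.3 kg.
Tool frame: the origin (TCP) lies on the centre line of the jaws, within the pads' length; the fingertips stand 19 mm ahead of it and the grasp point (between the pads) is the TCP; z points along the fingers, y is the line along which they close (so a half turn about z gives the same grasp; the last joint's range is limited). The gripper opens to 85 mm and grips with 20 to 120 N. Pads are 22 mm wide; open, the fingers measure 114 mm over their backs; the gripper's body (76 mm by 85 mm) begins 54 mm behind the grasp point. The pads swing forward as they close: fully open they stand 13 mm farther back than shut.
Start: joints at [1.206, 0.383, 0.016, 1.37, -0.006, 1.388, -0.046], TCP at [0.186, -0.597, 0.25] pointing down, gripper open.
Joint ranges: [-2.95, 2.95], [-0.25, 2.06], [-1.52, 1.56], [0.18, 2.33], [-1.44, 4.58], [0.02, 2.06], [-3.01, 3.01]. Speed limits (rad/s): [2.39, 2.39, 3.01, 3.01, 3.14, 3.14, 3.14].

INTERFACE

Orientations are given as [roll, pitch, yaw] about the fixed x, y, z axes, in that order (R = Rz(yaw) Ry(pitch) Rx(roll)).
In Python, from cell import bot gives the robot as it stands.
- The arm moves only by the tool move_arm, never from a script. Its argument "steps" is a list of rows, each an object with "xyz": the shift along the tool's x, y, z in cm, a list of three; "rot": the turn, a rotation vector about the tool's x, y, z in rad, a list of three; "gripper": the opening, from -1 (shut) to 1 (fully open). A call has 1 to 20 rows; each row shifts and turns the commanded pose from where the row before left it, along the tool's axes as they then stand; what a row does not reach is not made up. A row lasts 1/8 s, in which the tool goes at most 62.5 mm and 10.7 degrees, less where a joint would pass 70% of its speed; a pose out of reach is approached as far as the arm can. A call with a gripper value outside its range is refused whole. The fingers move at their own pace and stop on an object; the grip force is fixed at half the most. Time passes only in rows, so rows that do not move let the fingers close. It gives the time, the measured TCP pose, the force, the opening and the grip force at its end, in the units of the state.
- bot.sense(): the state, without advancing time (a new reading comes with each control period).
- bot.capture(name): name is "side" or "top" or "wrist"; returns a dict with "frame" (400x640x3 uint8, blue, green, red), "intrinsics" (3x3 intrinsics, pixels), "R" (3x3) and "t" (3): a world point X has camera coordinates R X + t. Camera axes: x right, y down, z forward; pixel columns grow to the right and rows downward; lengths in m; the calibration is good to about 2 mm. A picture is of the moment at which its call begins. There is no depth.
- bot.finish_job(): hands the job in; it is judged then, once.
Trained networks look in the newest picture that a camera, given by its name, has taken for a name from the list of things; names that differ only in an ending like _2 or _b are one class to them, and where a whole thing is asked for, a point or a joint stands for the part that bears it (a point fixed in the world has none). Each returns a list of dicts, best first, with "confidence" (0 to 1); they miss things now and then, are a little off and sometimes report something else, mostly with a low value. They report only what shows in the picture. A call takes as long as a camera call. They do not tell look-alikes from the thing itself.
- bot.regions_of(camera, name): "pixels" (400x640 bool, what is visible of it) and "box" ([left, top, right, bottom] in pixels, round what is visible of it).
- bot.spot_point(camera, name): "point" ([column, row] in pixels: a listed point, or the origin of a listed thing).
The state is a dict: "time_s": time; "joint_pos": joint angles; "joint_vel": joint speeds; "joint_torque": joint torques, N m; "position": TCP position; "tool_rot": TCP orientation; "ft_force": force on the tool from outside, world axes, zero at the start; "moment": the same for the moment, N m; "grip_width": finger opening in m; "grasp_force": force on a finger pad.
Only numpy, scipy, OpenCV 4.12 (cv2) and the standard library are available. Lean on these libraries where they do the work, as an engineer would, in place of code of your own. Each camera call takes 0.05 s, during which the arm holds its last target. There are 200 camera calls.

## Working session

There is one attempt and no reset: what is moved stays moved. The work goes in short steps, Python scripts to look and compute and a tool call to move; the robot and the scene stay as the last step left them, time stands still between calls to the robot, and variables do not carry over. Pictures are saved under pics/ and viewed, at most 14 in all, crops included, and the job is handed in when it is done.

Besides the shell and the picture viewer there is one more tool, called after "Emit:" as name(argument=value, ...), one argument or row to a line, values as JSON. move_arm: Moves the arm, as the interface text tells. Its arguments: {"type":"object","properties":{"steps":{"type":"array"}},"required":["steps"]}

```bash
mkdir -p pics; ls; python3 - <<'E'
from cell import bot
import cv2,numpy as np
s=bot.sense();print(s)
for c in("top","side"):
    d=bot.capture(c);cv2.imwrite(f"pics/{c}0.png",d["frame"]);print(c,d["intrinsics"],d["R"],d["t"])
    for n in"float_red float_blue reel pliers pad_red pad_blue pad_reel pad_pliers dish tin".split():
        print(n,[(np.round(r["point"]).tolist(),round(r["confidence"],2)) for r in bot.spot_point(c,n)])
E
```

```text
pics
{'time_s': 0.0, 'joint_pos': array([ 1.20609198,  0.38425148,  0.01633319,  1.37116741, -0.00630893,
        1.38816138, -0.04650182]), 'joint_vel': array([-0.0004297 , -0.00068321, -0.00182603,  0.00067517,  0.00033412,
       -0.00116424, -0.00109525]), 'joint_torque': array([ 5.20426802e-04, -6.27600074e+01,  8.44133031e-01, -3.71819758e+01,
        1.64764468e-02,  1.40727841e-02, -2.72082713e-05]), 'position': array([ 0.18570125, -0.59629408,  0.24926417]), 'tool_rot': array([-3.13965330e+00,  1.09053810e-05,  3.01902389e-01]), 'ft_force': array([-0.06627522,  0.35663722, -0.58766392]), 'moment': array([-0.01434281,  0.00446781, -0.04275726]), 'grasp_force': 0.0, 'grip_width': 0.08529006214345038}
top [[419.54074897   0.         320.75590955]
 [  0.         419.54074897 195.12524057]
 [  0.           0.           1.        ]] [[ 0.01723305 -0.99984328 -0.00405503]
 [-0.97720102 -0.01598415 -0.21171366]
 [ 0.21161567  0.00761105 -0.97732333]] [-0.00162305  0.54729765  1.08322358]
float_red [([194.0, 186.0], 0.62), ([320.0, 232.0], 0.55), ([288.0, 250.0], 0.48), ([258.0, 183.
[... 410 characters left out ...]
.33180782   0.         317.00319295]
 [  0.         447.33180782 199.2701151 ]
 [  0.           0.           1.        ]] [[ 0.9088915  -0.41703126 -0.00107998]
 [-0.3211918  -0.69835942 -0.63963267]
 [ 0.26599261  0.58170358 -0.76867996]] [-0.50254606  0.2046148   0.9259423 ]
float_red [([248.0, 208.0], 0.76), ([282.0, 224.0], 0.64), ([375.0, 261.0], 0.35)]
float_blue [([413.0, 336.0], 0.8), ([372.0, 324.0], 0.7), ([450.0, 317.0], 0.61)]
reel [([230.0, 130.0], 0.71)]
pliers [([303.0, 156.0], 0.98)]
pad_red [([375.0, 263.0], 0.62)]
pad_blue [([336.0, 209.0], 0.93)]
pad_reel [([247.0, 173.0], 0.67)]
pad_pliers [([273.0, 111.0], 0.94)]
dish [([347.0, 372.0], 0.55)]
tin [([298.0, 287.0], 0.63)]
```

```bash
python3 - <<'E'
import cv2
a=cv2.imread("pics/top0.png");cv2.imwrite("pics/top0c.png",cv2.resize(a[110:300,140:500],(800,422),interpolation=cv2.INTER_CUBIC))
E
```

```text
(no output)
```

View pics/top0.png

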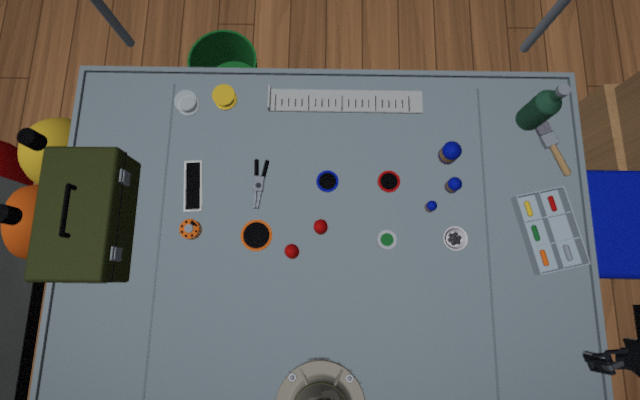

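View pics/side0.png

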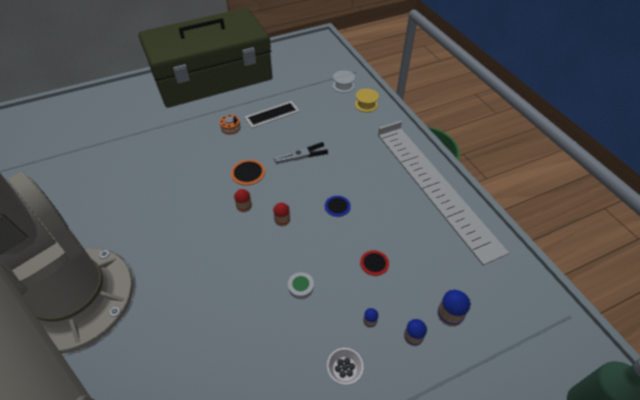

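View pics/top0c.png

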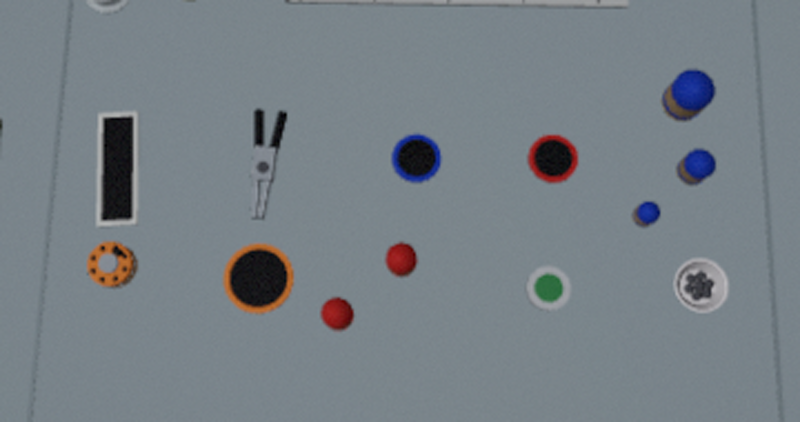

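The top view shows the blue floats at (451,152) large, (454,185) middle and (431,206) small. The red floats are at (320,227), which is farthest right and so the one meant, and (291,251). The reel is at (190,229), the pliers at (259,184), and the pads at blue (327,181), red (389,181), orange (257,235) and white (193,186). The side view agrees. Next I measure from the masks in both cameras.

```bash
cat > h.py <<'E'
from cell import bot
import cv2,numpy as np
def plane(d,uv,z):
    uv=np.atleast_2d(np.asarray(uv,float)); K,R,t=d["intrinsics"],d["R"],np.asarray(d["t"])
    r=(R.T@np.linalg.inv(K)@np.c_[uv,np.ones(len(uv))].T).T; c=-R.T@t
    return (c+r*((z-c[2])/r[:,2])[:,None])[:,:2]
def yaw(p):
    (c,(w,h),a)=cv2.minAreaRect((p*1000).astype(np.float32))
    a=np.radians(a if w>=h else a+90); return np.array(c)/1000,sorted((w,h)),(a+np.pi/2)%np.pi-np.pi/2
Z=dict(float_red=.027,float_blue=.027,reel=.014,pliers=.007,pad_red=.004,pad_blue=.004,pad_reel=.004,pad_pliers=.004,dish=.011,tin=.0105)
def look(cam,names,conf=.2):
    d=bot.capture(cam)
    for n in names:
        for r in bot.regions_of(cam,n):
            if r["confidence"]<conf: continue
            v,u=np.nonzero(r["pixels"]); p=plane(d,np.c_[u,v],Z[n])
            c,s,a=yaw(p)
            print(cam,n,round(r["confidence"],2),"px",[round(u.mean()),round(v.mean())],"mean",p.mean(0).round(4),"rect",c.round(4),np.round(s),"yaw",round(float(a),3))
    return d
E
python3 - <<'E'
from h import *
for c in("top","side"): look(c,list(Z))
E
```

```text
top float_red 0.56 px [291, 251] mean [0.396  0.0856] rect [0.3957 0.0855] [36. 39.] yaw 1.131
top float_red 0.53 px [320, 227] mean [0.4633 0.0093] rect [0.4629 0.0097] [30. 36.] yaw 0.017
top float_red 0.26 px [189, 229] mean [0.4525 0.3681] rect [0.4524 0.3678] [58. 61.] yaw 1.186
top float_blue 0.86 px [449, 153] mean [ 0.6837 -0.3568] rect [ 0.6835 -0.3565] [52. 77.] yaw -0.782
top float_blue 0.55 px [430, 207] mean [ 0.5267 -0.2971] rect [ 0.5275 -0.297 ] [25. 33.] yaw -0.788
top float_blue 0.5 px [452, 185] mean [ 0.5888 -0.3617] rect [ 0.5886 -0.3611] [41. 54.] yaw -0.822
top float_blue 0.38 px [327, 181] mean [ 0.5946 -0.0081] rect [ 0.5953 -0.0077] [59. 64.] yaw 0.016
top reel 0.83 px [190, 229] mean [0.4544 0.3718] rect [0.4543 0.3713] [52. 60.] yaw 1.137
top pliers 0.97 px [258, 183] mean [0.592  0.1872] rect [0.5891 0.182 ] [ 41. 142.] yaw 0.013
top pad_red 0.66 px [388, 181] mean [ 0.603 -0.185] rect [ 0.6024 -0.1846] [62. 63.] yaw -1.555
top pad_blue 0.61 px [326, 181] mean [ 0.6008 -0.0071] rect [ 0.5996 -0.0078] [60. 62.] yaw 0.016
top pad_reel 0.69 px [256, 235] mea
[... 1201 characters left out ...]
 140.] yaw -0.091
side pliers 0.23 px [415, 332] mean [ 0.5991 -0.3587] rect [ 0.5985 -0.359 ] [39. 54.] yaw 0.598
side pad_red 0.64 px [375, 263] mean [ 0.6048 -0.1877] rect [ 0.6051 -0.188 ] [60. 65.] yaw 0.399
side pad_blue 0.74 px [338, 206] mean [ 0.6022 -0.0118] rect [ 0.602  -0.0118] [65. 66.] yaw -0.431
side pad_pliers 0.96 px [272, 114] mean [0.5816 0.3751] rect [0.5839 0.3758] [ 62. 154.] yaw 0.051
side pad_pliers 0.37 px [303, 154] mean [0.5976 0.1893] rect [0.5929 0.193 ] [ 49. 144.] yaw -0.127
side dish 0.75 px [345, 366] mean [ 0.4447 -0.3618] rect [ 0.4442 -0.3608] [64. 66.] yaw 0.319
side tin 0.81 px [301, 286] mean [ 0.4352 -0.1745] rect [ 0.4348 -0.1745] [52. 61.] yaw 1.146
```

Emit:
move_arm(
  steps=[
    {"xyz":[0,0,0],"rot":[0,0,0.151],"gripper":1},
    {"xyz":[0,0,0],"rot":[0,0,0.151],"gripper":1},
    {"xyz":[4,-2.3,0],"rot":[0,0,0],"gripper":0.6},
    {"xyz":[4,-2.3,0],"rot":[0,0,0],"gripper":0.6},
    {"xyz":[4,-2.3,0],"rot":[0,0,0],"gripper":0.6},
    {"xyz":[4,-2.3,0],"rot":[0,0,0],"gripper":0.6},
    {"xyz":[4,-2.3,0],"rot":[0,0,0],"gripper":0.6},
    {"xyz":[4,-2.3,0],"rot":[0,0,0],"gripper":0.6},
    {"xyz":[4,-2.3,0],"rot":[0,0,0],"gripper":0.6},
    {"xyz":[4,-2.3,0],"rot":[0,0,0],"gripper":0.6},
    {"xyz":[4,-2.3,0],"rot":[0,0,0],"gripper":0.6},
    {"xyz":[4,-2.3,0],"rot":[0,0,0],"gripper":0.6},
    {"xyz":[0,0,0],"rot":[0,0,0],"gripper":0.6},
    {"xyz":[0,0,0],"rot":[0,0,0],"gripper":0.6},
  ],
)

```text
time_s: 3.95
position: [0.5855, -0.3671, 0.25]
tool_rot: [3.141, 0.001, -0.0]
ft_force: [-0.5, -0.3, -0.0]
grip_width: 0.068
grasp_force: 0.0
```

```bash
python3 - <<'E'
from h import *
s=bot.sense();print(s["time_s"],s["position"],s["tool_rot"],s["joint_pos"].round(2),s["grip_width"])
d=look("wrist",["float_blue","pad_red","dish"])
cv2.imwrite("pics/w1.png",d["frame"]); print(-d["R"].T@d["t"],d["R"].round(2))
E
```

```text
3.95 [ 0.58554542 -0.36714506  0.25000658] [ 3.14130163e+00  7.13902972e-04 -1.53404209e-04] [ 0.58  0.54 -0.11  1.15  0.06  1.46 -1.09] 0.06798664474517198
wrist float_blue 0.91 px [259, 219] mean [ 0.534  -0.3002] rect [ 0.5342 -0.3001] [27. 38.] yaw -0.496
wrist float_blue 0.83 px [313, 170] mean [ 0.5909 -0.3624] rect [ 0.591  -0.3629] [39. 44.] yaw -0.444
wrist float_blue 0.65 px [304, 76] mean [ 0.6853 -0.3531] rect [ 0.6844 -0.353 ] [56. 57.] yaw -0.35
wrist pad_red 0.61 px [157, 153] mean [ 0.6058 -0.1855] rect [ 0.6052 -0.1856] [62. 66.] yaw 1.57
wrist dish 0.7 px [314, 287] mean [ 0.4359 -0.362 ] rect [ 0.4346 -0.3616] [68. 68.] yaw 0.758
[ 0.66545982 -0.36609155  0.37319779] [[-0.   -1.    0.  ]
 [-0.95  0.    0.31]
 [-0.31  0.   -0.95]]
```

View pics/w1.png

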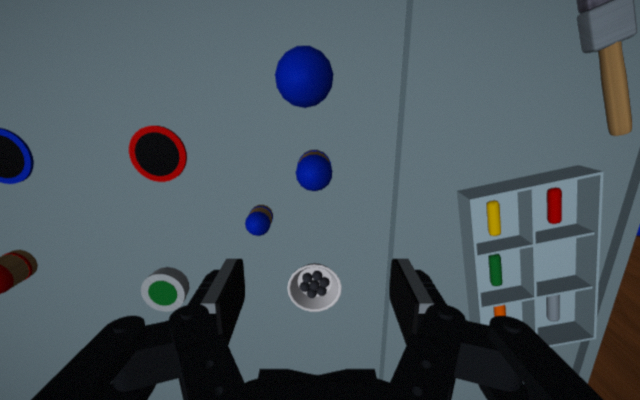

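The wrist view shows the middle blue float at (313,170), so (0.590,-0.362). All three cameras agree.

Emit:
move_arm(
  steps=[
    {"xyz":[0.45,-0.45,4],"rot":[0,0,0],"gripper":0.6},
    {"xyz":[0,0,5],"rot":[0,0,0],"gripper":0.6},
    {"xyz":[0,0,5],"rot":[0,0,0],"gripper":0.6},
    {"xyz":[0,0,4],"rot":[0,0,0],"gripper":0.6},
    {"xyz":[0,0,3],"rot":[0,0,0],"gripper":0.6},
    {"xyz":[0,0,1.5],"rot":[0,0,0],"gripper":0.6},
    {"xyz":[0,0,0],"rot":[0,0,0],"gripper":0.6},
    {"xyz":[0,0,0],"rot":[0,0,0],"gripper":0.6},
    {"xyz":[0,0,0],"rot":[0,0,0],"gripper":-0.4},
    {"xyz":[0,0,0],"rot":[0,0,0],"gripper":-0.4},
    {"xyz":[0,0,0],"rot":[0,0,0],"gripper":-0.4},
    {"xyz":[0,0,0],"rot":[0,0,0],"gripper":-0.4},
  ],
)

```text
time_s: 5.65
position: [0.5912, -0.3626, 0.0268]
tool_rot: [3.141, -0.002, -0.0]
ft_force: [0.3, 0.2, 6.0]
grip_width: 0.037
grasp_force: 60.2
```

Emit:
move_arm(
  steps=[
    {"xyz":[0,0,-3],"rot":[0,0,0],"gripper":-0.4},
    {"xyz":[0,0,-4],"rot":[0,0,0],"gripper":-0.4},
    {"xyz":[0,0,-4],"rot":[0,0,0],"gripper":-0.4},
    {"xyz":[0.2,-4.4,-1],"rot":[0,0,0],"gripper":-0.4},
    {"xyz":[0.2,-4.4,0],"rot":[0,0,0],"gripper":-0.4},
    {"xyz":[0.2,-4.4,0],"rot":[0,0,0],"gripper":-0.4},
    {"xyz":[0.2,-4.4,0],"rot":[0,0,0],"gripper":-0.4},
    {"xyz":[0.2,-4.4,0],"rot":[0,0,0],"gripper":-0.4},
    {"xyz":[0,-4.4,0],"rot":[0,0,0],"gripper":-0.4},
    {"xyz":[0,-4.4,0],"rot":[0,0,0],"gripper":-0.4},
    {"xyz":[0,-4.4,0],"rot":[0,0,0],"gripper":-0.4},
    {"xyz":[0,0,0],"rot":[0,0,0],"gripper":-0.4},
    {"xyz":[0,0,0],"rot":[0,0,0],"gripper":-0.4},
    {"xyz":[0,0,0],"rot":[0,0,0],"gripper":-0.4},
  ],
)

```text
time_s: 7.4
position: [0.6004, -0.0122, 0.1453]
tool_rot: [3.141, 0.0, -0.003]
ft_force: [-0.0, -0.1, -0.5]
grip_width: 0.0369
grasp_force: 60.1
```

```bash
python3 - <<'E'
from h import *
s=bot.sense();print(s["time_s"],s["position"],s["tool_rot"],s["joint_pos"].round(2),s["grip_width"])
d=look("wrist",["pad_blue","pad_red","pad_reel","float_red","pliers","float_blue"])
cv2.imwrite("pics/w2.png",d["frame"])
E
```

```text
7.4 [ 0.60040019 -0.01216726  0.14527131] [ 3.14081320e+00  8.33516477e-05 -2.61369766e-03] [ 0.14  0.41 -0.23  1.58  0.1   1.16 -1.68] 0.03686221727285124
wrist pad_blue 0.81 px [313, 193] mean [ 0.6036 -0.0078] rect [ 0.603  -0.0079] [63. 64.] yaw -0.003
wrist pad_red 0.8 px [522, 190] mean [ 0.6058 -0.1833] rect [ 0.6053 -0.1835] [62. 65.] yaw 1.112
wrist pad_reel 0.67 px [103, 335] mean [0.46   0.1981] rect [0.4617 0.2007] [44. 91.] yaw -0.895
wrist float_red 0.87 px [291, 358] mean [0.453  0.0132] rect [0.4566 0.01  ] [35. 39.] yaw 1.422
wrist float_red 0.62 px [208, 388] mean [0.418  0.0932] rect [0.4201 0.0912] [14. 40.] yaw -0.356
wrist pliers 0.91 px [79, 197] mean [0.5999 0.1875] rect [0.5893 0.1874] [ 48. 146.] yaw -0.067
wrist pliers 0.3 px [313, 193] mean [ 0.6043 -0.0079] rect [ 0.6039 -0.0079] [61. 62.] yaw 1.568
wrist float_blue 0.87 px [629, 271] mean [ 0.5418 -0.271 ] rect [ 0.538  -0.2705] [19. 38.] yaw 0.294
wrist float_blue 0.66 px [317, 294] mean [ 0.5194 -0.0107] rect [ 0.5179 -0.0112] [ 82. 126.] yaw -0.048
```

View pics/w2.png

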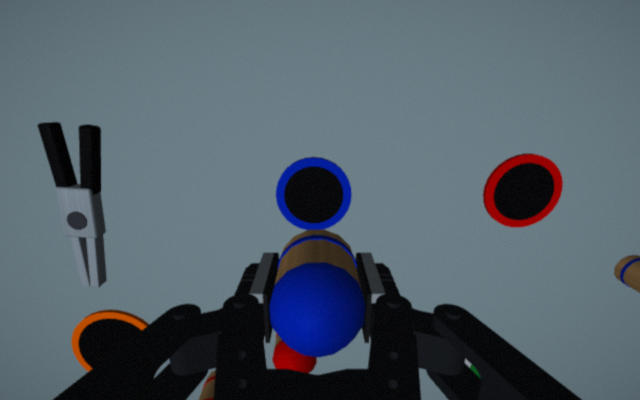

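The wrist view shows the blue float held upright over pad_blue, which is at (313,193), so (0.602,-0.009). I lower it there and release.

Emit:
move_arm(
  steps=[
    {"xyz":[0.15,-0.3,4],"rot":[0,0,0],"gripper":-0.4},
    {"xyz":[0,0,4],"rot":[0,0,0],"gripper":-0.4},
    {"xyz":[0,0,2],"rot":[0,0,0],"gripper":-0.4},
    {"xyz":[0,0,1],"rot":[0,0,0],"gripper":-0.4},
    {"xyz":[0,0,0.4],"rot":[0,0,0],"gripper":-0.4},
    {"xyz":[0,0,0],"rot":[0,0,0],"gripper":-0.4},
    {"xyz":[0,0,0],"rot":[0,0,0],"gripper":-0.4},
    {"xyz":[0,0,0],"rot":[0,0,0],"gripper":-0.4},
  ],
)

```text
time_s: 8.75
position: [0.6024, -0.0073, 0.0321]
tool_rot: [-3.142, -0.001, -0.0]
ft_force: [-0.7, 0.6, -0.6]
grip_width: 0.0369
grasp_force: 60.1
```

Emit:
move_arm(
  steps=[
    {"xyz":[0,0.1,0.1],"rot":[0,0,0],"gripper":-0.4},
    {"xyz":[0,0,0],"rot":[0,0,0],"gripper":-0.4},
    {"xyz":[0,0,0],"rot":[0,0,0],"gripper":0.5},
    {"xyz":[0,0,0],"rot":[0,0,0],"gripper":0.5},
    {"xyz":[0,0,0],"rot":[0,0,0],"gripper":0.5},
    {"xyz":[0,0,0],"rot":[0,0,0],"gripper":0.5},
    {"xyz":[0,0,-3],"rot":[0,0,0],"gripper":0.6},
    {"xyz":[0,0,-5],"rot":[0,0,0],"gripper":0.6},
    {"xyz":[0,0,-4],"rot":[0,0,0],"gripper":0.6},
    {"xyz":[-4,-0.4,0],"rot":[0,0,0],"gripper":0.6},
    {"xyz":[-4,-0.4,0],"rot":[0,0,0],"gripper":0.6},
    {"xyz":[-4,-0.4,0],"rot":[0,0,0],"gripper":0.6},
    {"xyz":[-1.8,-0.4,0],"rot":[0,0,0],"gripper":0.6},
    {"xyz":[0,0,0],"rot":[0,0,0],"gripper":0.6},
    {"xyz":[0,0,0],"rot":[0,0,0],"gripper":0.6},
  ],
)

```text
time_s: 10.62
position: [0.4648, 0.0076, 0.1506]
tool_rot: [-3.142, -0.001, -0.0]
ft_force: [-0.0, 0.8, 0.8]
grip_width: 0.0684
grasp_force: 0.0
```

```bash
python3 - <<'E'
from h import *
s=bot.sense();print(s["position"],s["tool_rot"])
look("wrist",["float_red","float_blue","pad_reel"])
look("side",["float_blue"])
E
```

```text
[0.46475484 0.00756119 0.15061617] [-3.14156129e+00 -1.02913233e-03 -3.33822123e-04]
wrist float_red 0.65 px [233, 261] mean [0.414  0.0789] rect [0.4116 0.0814] [34. 38.] yaw 1.24
wrist float_blue 0.84 px [340, 18] mean [ 0.5954 -0.0069] rect [ 0.5933 -0.0081] [25. 40.] yaw 1.57
wrist pad_reel 0.78 px [113, 216] mean [0.4451 0.1878] rect [0.4434 0.1876] [87. 90.] yaw -1.195
side float_blue 0.85 px [338, 198] mean [ 0.6048 -0.007 ] rect [ 0.606  -0.0072] [36. 65.] yaw 1.121
side float_blue 0.71 px [371, 318] mean [ 0.5281 -0.3039] rect [ 0.5278 -0.3039] [29. 42.] yaw 1.054
side float_blue 0.66 px [454, 308] mean [ 0.6873 -0.3536] rect [ 0.6876 -0.3532] [52. 82.] yaw 0.513
side float_blue 0.65 px [308, 152] mean [0.6038 0.166 ] rect [0.6016 0.1681] [ 48. 105.] yaw -0.11
```

Emit:
move_arm(
  steps=[
    {"xyz":[0,0,5],"rot":[0,0,0],"gripper":0.6},
    {"xyz":[0,0,4],"rot":[0,0,0],"gripper":0.6},
    {"xyz":[0,0,2.5],"rot":[0,0,0],"gripper":0.6},
    {"xyz":[0,0,1],"rot":[0,0,0],"gripper":0.6},
    {"xyz":[0,0,0],"rot":[0,0,0],"gripper":0.6},
    {"xyz":[0,0,0],"rot":[0,0,0],"gripper":0.6},
    {"xyz":[0,0,0],"rot":[0,0,0],"gripper":-0.4},
    {"xyz":[0,0,0],"rot":[0,0,0],"gripper":-0.4},
    {"xyz":[0,0,0],"rot":[0,0,0],"gripper":-0.4},
    {"xyz":[0,0,0],"rot":[0,0,0],"gripper":-0.4},
  ],
)

```text
time_s: 12.18
position: [0.4646, 0.0077, 0.0263]
tool_rot: [3.142, -0.002, -0.0]
ft_force: [-0.9, 0.0, 5.9]
grip_width: 0.0368
grasp_force: 59.6
```

Emit:
move_arm(
  steps=[
    {"xyz":[0,0,-3],"rot":[0,0,0],"gripper":-0.4},
    {"xyz":[0,0,-5],"rot":[0,0,0],"gripper":-0.4},
    {"xyz":[0,0,-4],"rot":[0,0,0],"gripper":-0.4},
    {"xyz":[2.3,3.2,0],"rot":[0,0,0],"gripper":-0.4},
    {"xyz":[2.3,3.2,0],"rot":[0,0,0],"gripper":-0.4},
    {"xyz":[2.3,3.2,0],"rot":[0,0,0],"gripper":-0.4},
    {"xyz":[2.3,3.2,0],"rot":[0,0,0],"gripper":-0.4},
    {"xyz":[2.4,3.2,0],"rot":[0,0,0],"gripper":-0.4},
    {"xyz":[2.4,3.3,0],"rot":[0,0,0],"gripper":-0.4},
    {"xyz":[0,0,5],"rot":[0,0,0],"gripper":-0.4},
    {"xyz":[0,0,4],"rot":[0,0,0],"gripper":-0.4},
    {"xyz":[0,0,2],"rot":[0,0,0],"gripper":-0.4},
    {"xyz":[0,0,0.3],"rot":[0,0,0],"gripper":-0.4},
    {"xyz":[0,0,0],"rot":[0,0,0],"gripper":-0.4},
    {"xyz":[0,0,0],"rot":[0,0,0],"gripper":-0.4},
  ],
)

```text
time_s: 14.05
position: [0.6051, -0.1856, 0.0343]
tool_rot: [3.141, -0.003, -0.0]
ft_force: [0.4, -0.2, -0.2]
grip_width: 0.0371
grasp_force: 60.0
```

Emit:
move_arm(
  steps=[
    {"xyz":[0,0,0.2],"rot":[0,0,0],"gripper":-0.4},
    {"xyz":[0,0,0.1],"rot":[0,0,0],"gripper":-0.4},
    {"xyz":[0,0,0],"rot":[0,0,0],"gripper":-0.4},
    {"xyz":[0,0,0],"rot":[0,0,0],"gripper":0.5},
    {"xyz":[0,0,0],"rot":[0,0,0],"gripper":0.5},
    {"xyz":[0,0,0],"rot":[0,0,0],"gripper":0.5},
    {"xyz":[0,0,0],"rot":[0,0,0],"gripper":0.5},
    {"xyz":[0,0,-3],"rot":[0,0,0],"gripper":0.5},
    {"xyz":[0,0,-6],"rot":[0,0,0],"gripper":0.5},
    {"xyz":[0,0,-6],"rot":[0,0,0],"gripper":0.5},
    {"xyz":[-0.2,-4.7,0],"rot":[0,0,0],"gripper":0.3},
    {"xyz":[-0.2,-4.7,0],"rot":[0,0,0],"gripper":0.3},
    {"xyz":[-0.2,-4.7,0],"rot":[0,0,0],"gripper":0.3},
    {"xyz":[-0.2,-4.7,0],"rot":[0,0,0],"gripper":0.3},
    {"xyz":[-0.2,-4.7,0],"rot":[0,0,0],"gripper":0.3},
    {"xyz":[-0.2,-4.6,0],"rot":[0,0,0],"gripper":0.3},
    {"xyz":[-0.2,-4.6,0],"rot":[0,0,0],"gripper":0.3},
    {"xyz":[0,-4.6,0],"rot":[0,0,0],"gripper":0.3},
    {"xyz":[0,0,0],"rot":[0,0,0],"gripper":0.3},
    {"xyz":[0,0,0],"rot":[0,0,0],"gripper":0.3},
  ],
)

```text
time_s: 16.55
position: [0.59, 0.1872, 0.1791]
tool_rot: [3.141, 0.0, -0.0]
ft_force: [-0.1, -0.8, 0.4]
grip_width: 0.0554
grasp_force: 0.0
```

```bash
python3 - <<'E'
from h import *
s=bot.sense();print(s["position"],s["tool_rot"],s["joint_pos"].round(2))
look("side",["float_red"])
d=look("wrist",["pliers","pad_pliers","reel"])
print([(r["point"],plane(d,r["point"],0),r["confidence"]) for r in bot.spot_point("wrist","pliers")])
cv2.imwrite("pics/w3.png",d["frame"])
E
```

```text
[0.58998943 0.18722518 0.17914977] [ 3.14097086e+00  1.19264128e-04 -8.33999196e-05] [-0.14  0.43 -0.29  1.48  0.13  1.25 -2.02]
side float_red 0.6 px [376, 256] mean [ 0.6064 -0.1852] rect [ 0.6068 -0.1843] [40. 65.] yaw 0.894
side float_red 0.6 px [243, 201] mean [0.3977 0.0813] rect [0.3979 0.082 ] [39. 74.] yaw 1.383
wrist pliers 0.83 px [316, 177] mean [0.5989 0.1876] rect [0.5898 0.1873] [ 42. 144.] yaw -0.063
wrist pad_pliers 0.89 px [115, 187] mean [0.5881 0.3774] rect [0.5827 0.3773] [ 55. 150.] yaw 0.075
wrist reel 0.87 px [136, 305] mean [0.4667 0.3735] rect [0.4647 0.3759] [45. 77.] yaw -1.266
[([315.0, 181.9], array([[0.59368983, 0.18854471]]), 0.61), ([314.0, 314.6], array([[0.44437957, 0.19030485]]), 0.47)]
```

View pics/w3.png

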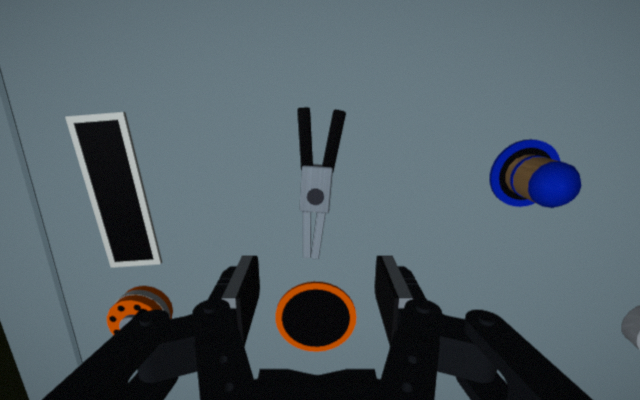

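The wrist view shows the pliers' block with corners near (302,166), (332,168), (329,212) and (300,211), jaws towards the robot. The white pad's corners are about (67,116), (123,112), (160,263) and (110,267). Blue float sits centred on its pad. I fit the block's axis from its contour.

```bash
python3 - <<'E'
from h import *
d=bot.capture("wrist")
b=plane(d,[(302,166),(332,168),(329,212),(300,211)],.014)
print(b.round(4),b.mean(0).round(4))
for i,j in((3,0),(2,1)):
    e=b[j]-b[i];print("yaw",np.arctan2(e[1],e[0]).round(3))
c=plane(d,(316,197),.014);print("pivot",c)
g=cv2.cvtColor(d["frame"],cv2.COLOR_BGR2GRAY)
for v in range(170,210,6): print(v,g[v,290:342].tolist())
m=((g>140)&(np.arange(640)[None]<200)).astype(np.uint8)
n,l,st,ce=cv2.connectedComponentsWithStats(m)
for i in range(1,n):
    if st[i,4]>600:
        vv,uu=np.nonzero(l==i);print("pad",st[i],yaw(plane(d,np.c_[uu,vv],.004)))
E
```

```text
[[0.6117 0.2011]
 [0.6098 0.1743]
 [0.568  0.1766]
 [0.569  0.2037]] [0.5896 0.1889]
yaw -0.06
yaw -0.054
pivot [[0.58267448 0.18868797]]
170 [121, 120, 120, 121, 122, 120, 119, 119, 119, 120, 118, 117, 97, 112, 127, 126, 126, 126, 127, 129, 130, 129, 132, 129, 127, 126, 128, 125, 126, 125, 127, 129, 129, 124, 124, 128, 128, 125, 126, 123, 125, 126, 107, 69, 50, 99, 119, 120, 119, 119, 120, 120]
176 [121, 122, 120, 119, 118, 121, 122, 121, 120, 122, 122, 119, 111, 119, 123, 124, 121, 123, 127, 129, 128, 133, 130, 124, 124, 128, 123, 125, 126, 125, 128, 128, 126, 126, 126, 128, 127, 122, 123, 121, 124, 119, 95, 92, 112, 118, 119, 122, 121, 121, 121, 119]
182 [117, 120, 119, 120, 120, 123, 121, 121, 120, 120, 120, 119, 121, 123, 123, 123, 123, 123, 125, 128, 129, 129, 127, 126, 126, 125, 125, 125, 123, 126, 126, 127, 122, 122, 126, 126, 125, 123, 123, 122, 125, 104, 84, 107, 119, 120, 121, 120, 119, 122, 118, 122]
188 [120, 118, 120, 121, 121, 119, 119, 118, 120, 120, 118, 115, 124, 124, 125, 124, 121, 123, 125, 125, 130, 123, 105, 89, 87, 77, 74, 74, 83, 91, 104, 117, 120, 123, 127, 1
[... 277 characters left out ...]
, 105, 118, 122, 119, 120, 121, 120, 120, 119, 119]
200 [120, 122, 119, 119, 120, 122, 118, 122, 120, 121, 120, 120, 121, 121, 121, 120, 121, 122, 108, 72, 51, 44, 47, 45, 47, 47, 43, 44, 45, 46, 45, 45, 46, 60, 95, 115, 119, 121, 120, 112, 89, 99, 115, 119, 120, 120, 120, 120, 120, 121, 120, 120]
206 [122, 121, 121, 120, 122, 120, 120, 121, 121, 121, 110, 121, 123, 121, 121, 119, 122, 123, 122, 126, 124, 123, 122, 122, 121, 120, 121, 121, 124, 123, 122, 122, 123, 123, 122, 118, 119, 121, 120, 99, 83, 107, 119, 121, 120, 120, 120, 120, 120, 121, 119, 120]
pad [  67  111   94  156 2339] (array([0.58203845, 0.37822153]), [52.16902542114258, 150.55743408203125], np.float64(0.07063994011780994))
```

Emit:
move_arm(
  steps=[
    {"xyz":[-0.1,-0.1,4],"rot":[0,0,0.06],"gripper":0.3},
    {"xyz":[0,0,5],"rot":[0,0,0],"gripper":0.3},
    {"xyz":[0,0,4],"rot":[0,0,0],"gripper":0.3},
    {"xyz":[0,0,2],"rot":[0,0,0],"gripper":0.3},
    {"xyz":[0,0,0.7],"rot":[0,0,0],"gripper":0.3},
    {"xyz":[0,0,0],"rot":[0,0,0],"gripper":0.3},
    {"xyz":[0,0,0],"rot":[0,0,0],"gripper":0.3},
    {"xyz":[0,0,0],"rot":[0,0,0],"gripper":-0.6},
    {"xyz":[0,0,0],"rot":[0,0,0],"gripper":-0.6},
    {"xyz":[0,0,0],"rot":[0,0,0],"gripper":-0.6},
    {"xyz":[0,0,0],"rot":[0,0,0],"gripper":-0.6},
  ],
)

```text
time_s: 18.32
position: [0.5896, 0.189, 0.0236]
tool_rot: [-3.141, -0.002, -0.06]
ft_force: [-0.7, -0.2, 5.7]
grip_width: 0.0262
grasp_force: 59.8
```

Emit:
move_arm(
  steps=[
    {"xyz":[0,0,-2],"rot":[0,0,0],"gripper":-0.6},
    {"xyz":[0,0,-4],"rot":[0,0,0],"gripper":-0.6},
    {"xyz":[0,0,-4],"rot":[0,0,0],"gripper":-0.6},
    {"xyz":[0,0,0],"rot":[0,0,-0.06],"gripper":-0.6},
    {"xyz":[-0.2,-3.7,0],"rot":[0,0,0],"gripper":-0.6},
    {"xyz":[-0.2,-3.8,0],"rot":[0,0,0],"gripper":-0.6},
    {"xyz":[-0.2,-3.8,0],"rot":[0,0,0],"gripper":-0.6},
    {"xyz":[-0.2,-3.8,0],"rot":[0,0,0],"gripper":-0.6},
    {"xyz":[0,-3.8,0],"rot":[0,0,0],"gripper":-0.6},
    {"xyz":[0,0,0],"rot":[0,0,-0.07],"gripper":-0.6},
    {"xyz":[0,0,4],"rot":[0,0,0],"gripper":-0.6},
    {"xyz":[0,0,3],"rot":[0,0,0],"gripper":-0.6},
    {"xyz":[0,0,2],"rot":[0,0,0],"gripper":-0.6},
    {"xyz":[0,0,0],"rot":[0,0,0],"gripper":-0.6},
    {"xyz":[0,0,0],"rot":[0,0,0],"gripper":-0.6},
    {"xyz":[0,0,0],"rot":[0,0,0],"gripper":-0.6},
  ],
)

```text
time_s: 20.32
position: [0.5818, 0.3784, 0.0342]
tool_rot: [-3.14, -0.002, 0.07]
ft_force: [0.6, -0.1, -1.7]
grip_width: 0.0261
grasp_force: 59.3
```

```bash
python3 - <<'E'
from h import *
s=bot.sense();print(s["position"],s["tool_rot"],s["joint_pos"].round(2),s["ft_force"],s["moment"])
d=bot.capture("side");cv2.imwrite("pics/s4.png",cv2.resize(d["frame"][70:220,170:370],(800,600),interpolation=cv2.INTER_CUBIC))
E
```

```text
[0.58182197 0.3784206  0.03424446] [-3.14007721e+00 -2.39847412e-03  6.97608170e-02] [-0.42  0.72 -0.31  1.38  0.23  1.08 -2.27] [ 0.56131628 -0.14885303 -1.69648626] [ 0.00882587 -0.01394606  0.03600067]
```

View pics/s4.png

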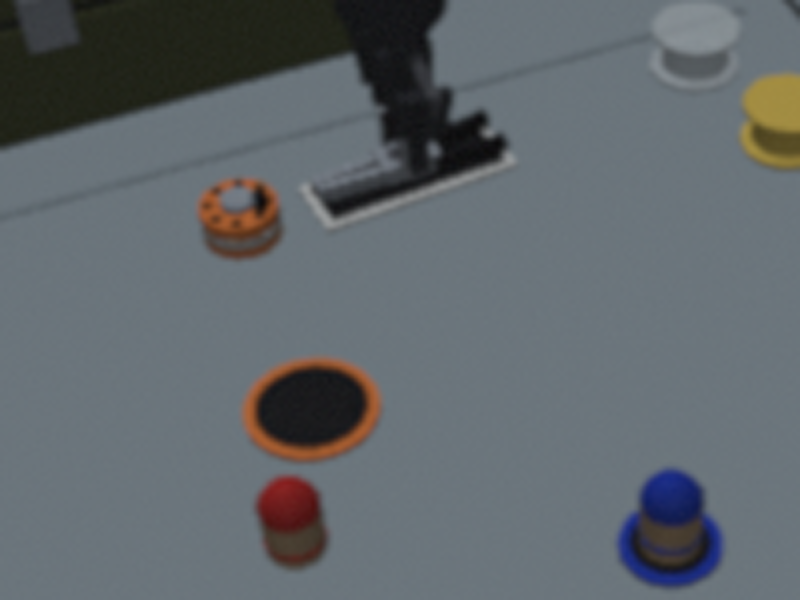

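The side view shows the pliers hanging level over the white pad and the blue float centred on its own. I lower the last few mm and release, then go over the reel.

Emit:
move_arm(
  steps=[
    {"xyz":[0,0,0.3],"rot":[0,0,0],"gripper":-0.6},
    {"xyz":[0,0,0.3],"rot":[0,0,0],"gripper":-0.6},
    {"xyz":[0,0,0],"rot":[0,0,0],"gripper":-0.6},
    {"xyz":[0,0,0],"rot":[0,0,0],"gripper":-0.6},
    {"xyz":[0,0,0],"rot":[0,0,0],"gripper":0.3},
    {"xyz":[0,0,0],"rot":[0,0,0],"gripper":0.3},
    {"xyz":[0,0,0],"rot":[0,0,0],"gripper":0.3},
    {"xyz":[0,0,0],"rot":[0,0,0],"gripper":0.3},
    {"xyz":[0,0,-3],"rot":[0,0,0],"gripper":0.3},
    {"xyz":[0,0,-5],"rot":[0,0,0],"gripper":0.5},
    {"xyz":[0,0,-6],"rot":[0,0,0.07],"gripper":1},
    {"xyz":[-4,0.2,0],"rot":[0,0,0],"gripper":1},
    {"xyz":[-4,0.2,0],"rot":[0,0,0],"gripper":1},
    {"xyz":[-4,0.4,0],"rot":[0,0,0],"gripper":1},
    {"xyz":[-0.7,0,0],"rot":[0,0,0],"gripper":1},
    {"xyz":[0,0,0],"rot":[0,0,0],"gripper":1},
    {"xyz":[0,0,0],"rot":[0,0,0],"gripper":1},
    {"xyz":[0,0,0],"rot":[0,0,0],"gripper":1},
  ],
)

```text
time_s: 22.62
position: [0.455, 0.3694, 0.1661]
tool_rot: [3.142, 0.0, -0.002]
ft_force: [-0.6, 0.3, 0.5]
grip_width: 0.0854
grasp_force: 0.0
```

```bash
python3 - <<'E'
from h import *
s=bot.sense();print(s["position"],s["tool_rot"],s["joint_pos"].round(2))
d=look("wrist",["pliers","pad_pliers","reel","pad_reel"])
cv2.imwrite("pics/w5.png",d["frame"])
look("side",["reel","pad_reel","pliers"])
E
```

```text
[0.45497488 0.36943755 0.16607553] [ 3.14157911e+00  8.64736588e-05 -1.51390333e-03] [-0.45  0.38 -0.37  1.59  0.14  1.2  -2.42]
wrist pliers 0.85 px [306, 54] mean [0.5665 0.3785] rect [0.5578 0.379 ] [31. 95.] yaw 0.044
wrist pad_pliers 0.95 px [311, 72] mean [0.5538 0.3753] rect [0.5569 0.3763] [ 52. 101.] yaw 0.063
wrist reel 0.86 px [316, 194] mean [0.4541 0.3712] rect [0.4537 0.3713] [58. 61.] yaw -0.002
wrist pad_reel 0.79 px [514, 200] mean [0.4448 0.1902] rect [0.4434 0.1899] [87. 90.] yaw 1.158
side reel 0.63 px [230, 124] mean [0.4542 0.3713] rect [0.4525 0.3722] [56. 83.] yaw 1.252
side pad_reel 0.68 px [248, 172] mean [0.4438 0.1863] rect [0.4446 0.1862] [85. 85.] yaw -0.431
side pad_reel 0.54 px [273, 111] mean [0.5895 0.3862] rect [0.5852 0.3852] [ 47. 143.] yaw 0.066
side pliers 0.8 px [273, 111] mean [0.587 0.382] rect [0.5834 0.3785] [ 51. 144.] yaw 0.085
```

View pics/w5.png

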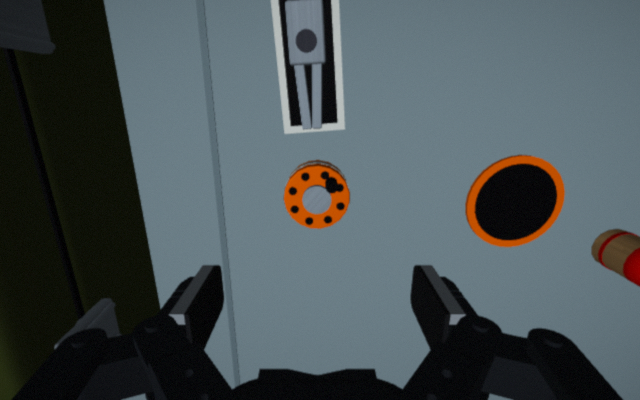

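The wrist view shows the pliers in their pad, with jaw tips at (312,127) inside the white edge. The reel is at (316,196), so (0.454,0.371).

Emit:
move_arm(
  steps=[
    {"xyz":[-0.1,-0.2,5],"rot":[0,0,0],"gripper":1},
    {"xyz":[0,0,5],"rot":[0,0,0],"gripper":1},
    {"xyz":[0,0,3],"rot":[0,0,0],"gripper":1},
    {"xyz":[0,0,1.4],"rot":[0,0,0],"gripper":1},
    {"xyz":[0,0,0],"rot":[0,0,0],"gripper":1},
    {"xyz":[0,0,0],"rot":[0,0,0],"gripper":1},
    {"xyz":[0,0,0],"rot":[0,0,0],"gripper":0},
    {"xyz":[0,0,0],"rot":[0,0,0],"gripper":0},
    {"xyz":[0,0,0],"rot":[0,0,0],"gripper":0},
    {"xyz":[0,0,0],"rot":[0,0,0],"gripper":0},
  ],
)

```text
time_s: 24.32
position: [0.4537, 0.3723, 0.0238]
tool_rot: [-3.14, -0.002, -0.0]
ft_force: [-0.6, -1.1, 6.4]
grip_width: 0.0543
grasp_force: 63.1
```

Emit:
move_arm(
  steps=[
    {"xyz":[0,0,-2],"rot":[0,0,0],"gripper":0},
    {"xyz":[0,0,-4],"rot":[0,0,0],"gripper":0},
    {"xyz":[0,0,-4],"rot":[0,0,0],"gripper":0},
    {"xyz":[-0.2,3.6,0],"rot":[0,0,0],"gripper":0},
    {"xyz":[-0.2,3.7,0],"rot":[0,0,0],"gripper":0},
    {"xyz":[-0.2,3.7,0],"rot":[0,0,0],"gripper":0},
    {"xyz":[-0.2,3.7,0],"rot":[0,0,0],"gripper":0},
    {"xyz":[-0.3,3.7,0],"rot":[0,0,0],"gripper":0},
    {"xyz":[0,0,4],"rot":[0,0,0],"gripper":0},
    {"xyz":[0,0,3],"rot":[0,0,0],"gripper":0},
    {"xyz":[0,0,2],"rot":[0,0,0],"gripper":0},
    {"xyz":[0,0,0],"rot":[0,0,0],"gripper":0},
    {"xyz":[0,0,0],"rot":[0,0,0],"gripper":0},
    {"xyz":[0,0,0],"rot":[0,0,0],"gripper":0},
  ],
)

```text
time_s: 26.08
position: [0.4428, 0.1882, 0.0337]
tool_rot: [-3.141, -0.002, -0.0]
ft_force: [0.1, -0.8, -2.5]
grip_width: 0.0544
grasp_force: 63.8
```

Emit:
move_arm(
  steps=[
    {"xyz":[0,0,0.3],"rot":[0,0,0],"gripper":0},
    {"xyz":[0,0,0.25],"rot":[0,0,0],"gripper":0},
    {"xyz":[0,0,0],"rot":[0,0,0],"gripper":0},
    {"xyz":[0,0,0],"rot":[0,0,0],"gripper":0},
    {"xyz":[0,0,0],"rot":[0,0,0],"gripper":1},
    {"xyz":[0,0,0],"rot":[0,0,0],"gripper":1},
    {"xyz":[0,0,0],"rot":[0,0,0],"gripper":1},
    {"xyz":[0,0,0],"rot":[0,0,0],"gripper":1},
    {"xyz":[0,0,-3],"rot":[0,0,0],"gripper":1},
    {"xyz":[0,0,-5],"rot":[0,0,0],"gripper":1},
    {"xyz":[0,0,-6],"rot":[0,0,0],"gripper":1},
    {"xyz":[0,0,-6],"rot":[0,0,0],"gripper":1},
    {"xyz":[0,0,-5],"rot":[0,0,0],"gripper":1},
    {"xyz":[0,0,0],"rot":[0,0,0],"gripper":1},
    {"xyz":[0,0,0],"rot":[0,0,0],"gripper":1},
  ],
)

```text
time_s: 27.95
position: [0.4417, 0.1876, 0.2761]
tool_rot: [3.141, 0.001, -0.0]
ft_force: [-0.2, 0.5, -0.8]
grip_width: 0.0854
grasp_force: 0.0
```

```bash
python3 - <<'E'
from h import *
Z["reel"]=.02
look("wrist",["reel","pad_reel"])
d=look("side",["reel","pliers","float_red","float_blue","dish","tin"],.5)
cv2.imwrite("pics/s6.png",d["frame"][90:390,170:530])
cv2.imwrite("pics/s6.png",cv2.resize(d["frame"][80:390,170:530],(696,600),interpolation=cv2.INTER_CUBIC))
E
```

```text
wrist reel 0.83 px [317, 167] mean [0.4434 0.1889] rect [0.4428 0.1889] [56. 57.] yaw -0.001
wrist pad_reel 0.96 px [316, 160] mean [0.4483 0.1894] rect [0.4432 0.1899] [86. 87.] yaw 0.802
side reel 0.9 px [247, 168] mean [0.444  0.1863] rect [0.443  0.1873] [56. 76.] yaw 1.225
side reel 0.66 px [338, 199] mean [ 0.6067 -0.0022] rect [ 0.6078 -0.0014] [39. 72.] yaw 1.122
side reel 0.6 px [268, 120] mean [0.5567 0.338 ] rect [0.5675 0.3342] [ 42. 137.] yaw -0.226
side pliers 0.62 px [274, 111] mean [0.5916 0.3835] rect [0.5847 0.3896] [ 54. 145.] yaw -0.03
side pliers 0.5 px [338, 209] mean [ 0.5975 -0.0217] rect [ 0.6004 -0.0173] [52. 63.] yaw -0.431
side float_red 0.67 px [243, 201] mean [0.3976 0.0799] rect [0.3979 0.0806] [35. 71.] yaw 1.35
side float_red 0.63 px [376, 256] mean [ 0.6073 -0.1852] rect [ 0.6077 -0.1847] [37. 63.] yaw 0.93
side float_blue 0.85 px [338, 199] mean [ 0.6037 -0.0076] rect [ 0.605  -0.0066] [38. 71.] yaw 1.122
side float_blue 0.85 px [454, 308] mean [ 0.6876 -0.3541] rect [ 0.6872 -0.3537] [55. 83.] yaw 0.58
side float_blue 0.67 px [371, 317] mean [ 0.5286 -0.3035] rect [ 0.529  -0.3037] [27. 40.] yaw 1.054
side float_blue 0.55 px [248, 176] mean [0.4345 0.1504] rect [0.4368 0.1555] [60. 81.] yaw -0.217
side dish 0.8 px [345, 366] mean [ 0.4448 -0.3617] rect [ 0.4451 -0.3613] [66. 68.] yaw -0.431
side tin 0.78 px [301, 286] mean [ 0.4355 -0.1747] rect [ 0.4339 -0.1742] [50. 61.] yaw 1.148
```

View pics/s6.png

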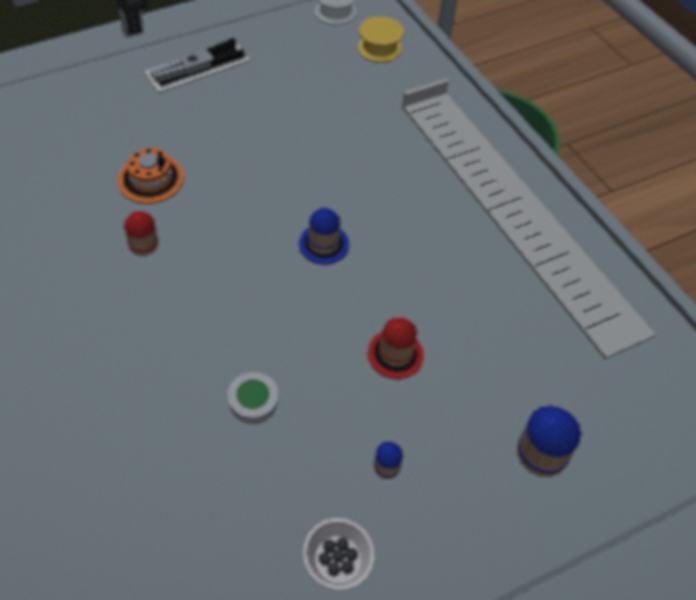

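The side view shows all four items upright and centred on their pads: reel (150,172), blue float (324,235), red float (398,345) and pliers (197,65). The dish and tin have not moved.

```bash
python3 -c "
from cell import bot
print(bot.finish_job())"
```

```text
the job is handed in; nothing more can be done
None
```

I put both floats, the reel and the pliers on their own pads, right side up and released, left the dish and tin where they were, and handed the job in at about 28 s; no verdict came back, but the last camera check showed each item within a few millimetres of its pad's centre.

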